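# Blow off a sterilising tin with the bench air gun

## Robot

A 6-joint arm with a two-finger parallel gripper is mounted at the origin on the work surface. World frame = base frame: x ahead of the robot, y to its left, z up, the work surface at z = 0. Lengths are in m, angles in rad, forces in N, time in s.
With the tool pointing down it reaches from about 0.275 to 0.725 m from the base axis. Payload 15.9 kg.
Tool frame: the origin (TCP) lies on the centre line of the jaws, within the pads' length; the fingertips stand 19 mm ahead of it and the grasp point (between the pads) is the TCP; z points along the fingers, y is the direction in which the jaws open and shut (so a half turn about z gives the same grasp; the last joint's range is limited). The gripper opens to 85 mm and grips with 20 to 120 N. Pads are 22 mm wide; open, the fingers measure 114 mm over their backs; the gripper's body (76 mm by 85 mm) begins 54 mm behind the grasp point. The pads swing forward as they close: fully open they stand 13 mm farther back than shut.
Start: joints at [1.252, 0.213, -0.034, 1.323, 0, 1.571], TCP at [0.157, 0.475, 0.25] pointing down, gripper open.
Joint ranges: [-2.98, 2.98], [-0.74, 1.72], [-1.14, 1.35], [-2.1, 2.04], [-1.57, 1.44], [-3.14, 3.14]. Speed limits (rad/s): [1.89, 1.89, 2.39, 2.57, 3.14, 3.14].

## Interface

Orientations are given as a rotation vector (axis times angle).
In Python, from workcell import sensors, get_image, job gives the robot as it stands.
- The arm moves only by the shell command python3 -m creep 'ROWS' [FORCE]. ROWS is JSON, a list of rows, each a list of 3 entries, a list of its own where there are three numbers: the shift along the tool's x, y, z in cm, then the turn, a rotation vector about the tool's x, y, z in degrees, then the closure, from 0 (fully open) to 1 (shut). In form: [[[dx, dy, dz], [rx, ry, rz], gripper], ...]. A call has 1 to 12 rows; each row shifts and turns the commanded pose from where the row before left it, along the tool's axes as they then stand; what a row does not reach is not made up. A row lasts 1/12 s, in which the tool goes at most 41.7 mm and 7.16 degrees, less where a joint would pass 70% of its speed; a pose out of reach is approached as far as the arm can. A call with a gripper value outside its range is refused whole. The fingers move at their own pace and stop on an object; FORCE is the grip in N (left out, the last holds). Time passes only in rows, so rows that do not move let the fingers close. It gives the time, the measured TCP pose, the force and the opening at its end, in the units of the state.
- sensors.read_state(): the state, without advancing time (a new reading comes with each control period).
- get_image(name): name is "scene" or "top"; returns a dict with "pixels" (384x512x3 uint8, red, green, blue), "range_z" (384x512 float32, m along the optical axis (not along the pixel's ray), 0 where there is no reading), "intrinsics" (3x3 intrinsics, pixels), "rvec" (rotation vector, rad) and "tvec" (3), from world to camera coordinates, as OpenCV has them. Camera axes: x right, y down, z forward; pixel columns grow to the right and rows downward; lengths in m; the calibration is good to about 2 mm. A picture is of the moment at which its call begins.
- job.hand_in(): hands the job in, once; it reports no verdict.
The state is a dict: "t": time; "q": joint angles; "joint_velocities": joint speeds; "tau": joint torques, N m; "ee_pos": TCP position; "tool_rot": TCP orientation; "contact_force": force on the tool from outside, world axes, zero at the start; "torque": the same for the moment, N m; "gripper_width": finger opening in m.
Only numpy, scipy, OpenCV 4.12 (cv2) and the standard library are available. Lean on these libraries where they do the work, as an engineer would, in place of code of your own. Each camera call takes 0.05 s, during which the arm holds its last target.

## Task

Take the tall perforated tin out of the drying rack and stand it upright in the middle of the pedestal between the two side plates in front of the air gun's nozzle, lowering it all the way down rather than dropping it; rack and plates leave different sides of it free, so set it down on the counter on the way and take it again the other way. Once it stands there on its own, feel out where the air gun is clamped on its rail and squeeze its trigger fully home, hold it for about two seconds, then let it spring back and move clear. Do not squeeze the trigger before that, and leave the short tin and the beaker in their places.

Things in the scene. Friction and masses are not known exactly. Their poses are not given: they have to be found in the camera images.
- tall_tin_centre (a point): Centre of the tall tin: closed aluminium box with rows of small dark holes, 44 mm along its x, 60 mm along its y, 70 mm tall (origin half-way up), loose, 0.17 to 0.35 kg. It starts upright in either of the rack's two stalls, its x along the rack's x; the rack's plates cover its end faces (60 mm apart), so only the faces 44 mm apart can be taken there.
- short_tin_centre (a point): Centre of the short tin: same footprint and look but only 40 mm tall (origin 20 mm above its underside), loose, in the rack's other stall. Leave it there.
- rack: Fixed steel drying rack, left or right of the robot; origin at the centre of its underside. Floor plate 70 (x) by 147 (y) by 8 mm. Three upright plates, 36 mm long in x, 5 mm thick, tops 90 mm above the counter, at y = -71, 0, 71 mm, make two stalls 66 mm wide, open above and at -x and +x.
- open_counter (a point): A spot on the bare counter between rack and station, always free for 60 mm round about: room to set the tin down. Origin at counter height, world axes.
- station: Fixed foot plate, 120 (x) by 290 (y) by 10 mm, on the other side from the rack; origin at the centre of its underside. Towards -y it carries the bay (pedestal, two side plates), towards +y the air gun, clamped on a rail along y, lying on its side, all of it 75 mm above the counter: barrel along y over x = 0, nozzle towards -y at the bay, grip towards -x, trigger on the grip's -y side.
- bay (a point): Centre of the white pedestal's top (46 by 70 mm in x, y; 30 mm above the counter); station's axes. Side plates, 50 mm long in y, 5 mm thick, tops 80 mm above here, leave a 52 mm gap in x: the tin fits only with its x along this x (either way round), held by its end faces, which stay free at -y, +y. Nozzle tip: 75 to 125 mm to +y. The seated tin's centre is 35 mm above here.
- gun_mid (a point): Where the middle of the gun's black grip is with the clamp mid-rail; station's axes. The gun may be clamped up to 25 mm from that either way along y, which no reading tells: feel for it (or look). The grip, rigid, is a bar along x (-42 to 66 mm from here), 26 mm thick in y, 28 mm high in z, 50 mm of air beneath. Nothing stands within 60 mm of its +y face at this x.
- trigger (a joint): Angle of the trigger (steel bar along x, 8 mm thick, 22 mm high) about its upright hinge by the barrel: 0 at rest, 0.33 rad home at its stop; sprung, 4.5 N to start, 11 N home. At the grip's middle its outer (-y) face is 48 mm from the grip's middle line at rest, 29 mm home: grip and trigger measure 61 mm, 42 mm squeezed. A gripper off-centre stalls on the grip before the trigger is home.
- beaker: Glass beaker, 68 mm across, 75 mm tall, loose, origin at the centre of its underside. Leave it.
Mind the look-alikes: they are no part of the job. What is shaped like the part that bears tall_tin_centre but brown is not meant.

How it is judged:
By the outcome, as a careful person would: the job done as asked, in the order asked, and still so for the second after the job is handed in, with the robot touching nothing.
It also fails if it takes over 70 s, if anything falls off the work surface, if the arm or the gripper's body presses on something with over 40 N, if the wrist force passes 120 N, or if a joint passes its speed limit or range.

## Working session

There is one attempt and no reset: what is moved stays moved. The work goes in short steps, Python scripts to look and compute and a shell command to move; the robot and the scene stay as the last step left them, time stands still between calls to the robot, and variables do not carry over. Pictures are saved under pics/ and viewed, and the job is handed in when it is done.

```bash
ls; mkdir -p pics; python3 - <<'E'
from workcell import sensors,get_image
import cv2,numpy as np
print(sensors.read_state())
for n in ("scene","top"):
    d=get_image(n); cv2.imwrite(f"pics/{n}0.png",d["pixels"][:,:,::-1]); np.savez(f"pics/{n}0.npz",**d)
    print(n,d["intrinsics"],d["rvec"],d["tvec"])
E
```

```text
pics
{'t': 0.0, 'q': array([ 1.25199946e+00,  2.13343102e-01, -3.50503083e-02,  1.32346854e+00,
        5.50104531e-06,  1.57079677e+00]), 'joint_velocities': array([ 0.00122831,  0.00076431, -0.00035095, -0.00141668,  0.00222506,
        0.00092447]), 'tau': array([ 1.69431332e-03, -6.86163425e+01,  4.87117124e+01,  1.74755784e-02,
        6.11907717e-05,  1.43881988e-05]), 'ee_pos': array([0.15661578, 0.47451985, 0.24982615]), 'tool_rot': array([-4.98619988e-01, -3.10159361e+00,  1.65120188e-03]), 'contact_force': array([ 0.03449911, -0.06905605,  0.63119262]), 'torque': array([-0.04664886, -0.0377052 ,  0.04930259]), 'gripper_width': 0.08525718522512073}
scene [[439.289794     0.         248.67577681]
 [  0.         439.289794   198.59688294]
 [  0.           0.           1.        ]] [ 0.68385286  2.6924459  -1.06383171] [ 0.49708814 -0.13071179  1.21822677]
top [[396.63549179   0.         258.42327288]
 [  0.         396.63549179 189.97738382]
 [  0.           0.           1.        ]] [ 1.98136127 -2.2465645   0.22642683] [0.04945246 0.58532725 0.84183216]
```

View pics/scene0.png

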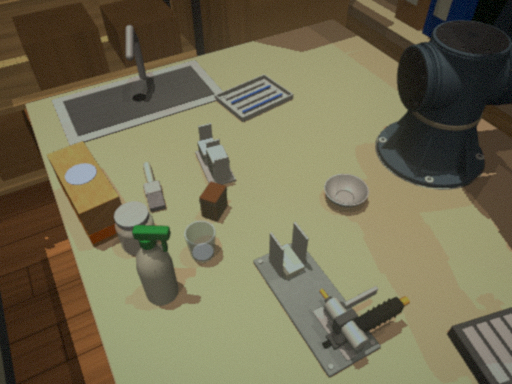

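View pics/top0.png

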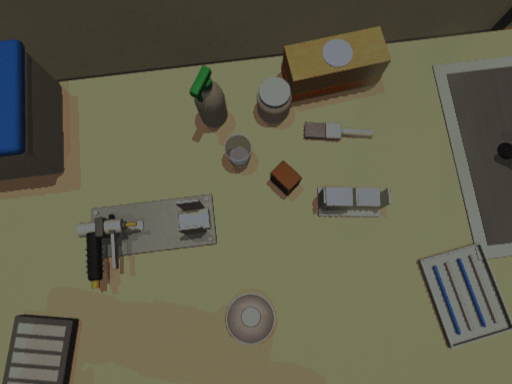

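```bash
cat > h.py <<'E'
import numpy as np,cv2
from workcell import sensors,get_image
def load(n,k):
    return dict(np.load(f"pics/{n}{k}.npz"))
def snap(n,k):
    d=get_image(n); np.savez(f"pics/{n}{k}.npz",**d); return d
def proj(d,p):
    return cv2.projectPoints(np.array(p,float).reshape(-1,3),d["rvec"],d["tvec"],d["intrinsics"],None)[0].reshape(-1,2)
def cloud(d):
    z=d["range_z"].astype(float);K=d["intrinsics"];v,u=np.indices(z.shape)
    c=np.stack([(u-K[0,2])/K[0,0]*z,(v-K[1,2])/K[1,1]*z,z],-1)
    R=cv2.Rodrigues(d["rvec"])[0]
    w=(c-d["tvec"].ravel())@R
    w[z<=0]=np.nan
    return w
def rayz(d,u,v,h):
    K=d["intrinsics"];R=cv2.Rodrigues(d["rvec"])[0];C=-R.T@d["tvec"].ravel()
    r=R.T@np.linalg.solve(K,[u,v,1.]); return C+r*(h-C[2])/r[2]
def crop(d,k,x0,y0,x1,y1,s):
    c=d["pixels"][y0:y1,x0:x1,::-1]
    c=cv2.resize(c,None,fx=s,fy=s,interpolation=cv2.INTER_CUBIC)
    for x in range((x0+9)//10*10,x1,10):
        cv2.putText(c,str(x),(int((x-x0)*s),8),0,.3,(0,0,255),1); cv2.line(c,(int((x-x0+.5)*s),10),(int((x-x0+.5)*s),14),(0,0,255),1)
    for y in range((y0+9)//10*10,y1,10):
        cv2.putText(c,str(y),(0,int((y-y0+.5)*s)),0,.3,(0,0,255),1)
    cv2.imwrite(f"pics/{k}.png",c)
E
python3 - <<'E'
from h import *
t=load("top",0);s=load("scene",0)
crop(t,"c_rack",300,160,410,240,7)
crop(t,"c_stat",70,180,230,300,5)
crop(s,"c_rack2",180,110,260,230,5)
crop(s,"c_stat2",240,210,420,384,3.4)
w=cloud(t)
for n,(u,v) in dict(rackA=(340,197),rackB=(368,197),brown=(286,178),beaker=(238,157),bowl=(250,318),ped=(193,222),plate=(150,230),grip=(95,255),trig=(114,255),cnt=(300,240)).items(): print(n,w[v,u].round(3))
print(proj(t,[[.157,.475,.25],[0,0,0]]),proj(s,[[.157,.475,.25],[0,0,0]]))
E
```

```text
rackA [ 0.545 -0.202  0.075]
rackB [ 0.542 -0.272  0.048]
brown [ 0.604 -0.089  0.071]
beaker [0.686 0.014 0.006]
bowl [0.307 0.03  0.006]
ped [0.537 0.135 0.027]
plate [0.534 0.24  0.009]
grip [0.484 0.34  0.088]
trig [0.479 0.299 0.09 ]
cnt [ 0.467 -0.108 -0.001]
[[-25.29922536 472.49770725]
 [281.72316584 465.75867838]] [[613.35516215 235.72137772]
 [427.92462632 151.46250835]]
```

View pics/c_rack.png

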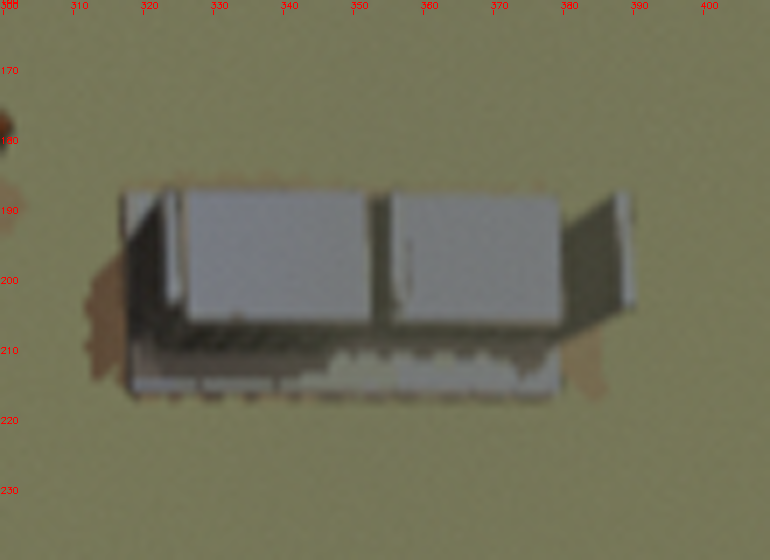

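View pics/c_rack2.png

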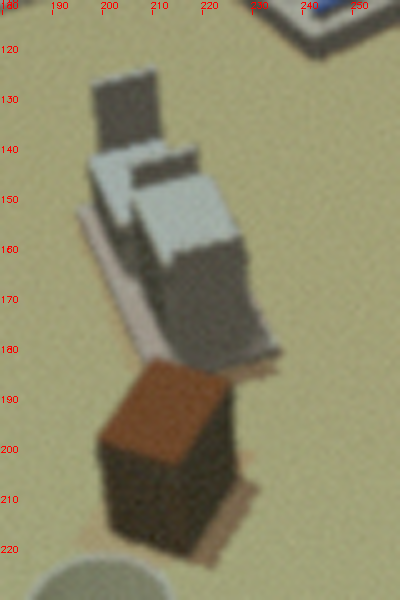

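View pics/c_stat.png

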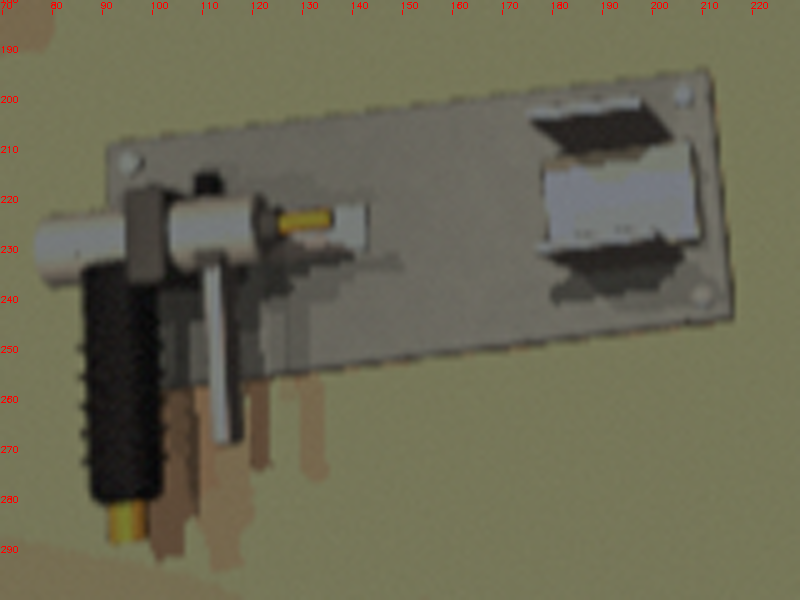

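View pics/c_stat2.png

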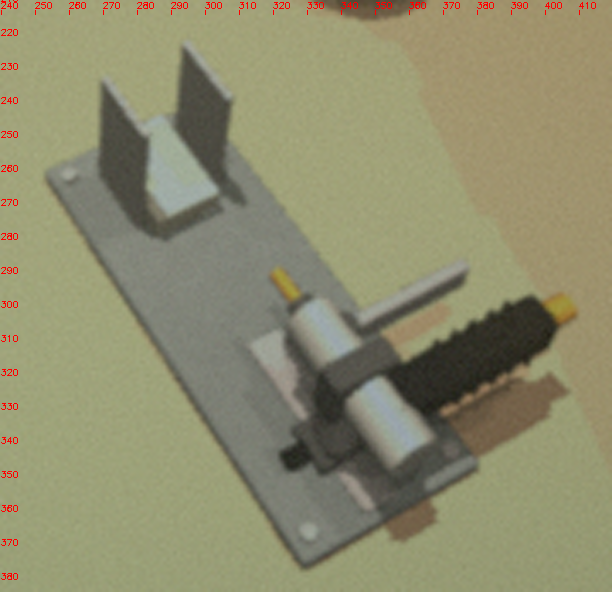

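```bash
python3 - <<'E'
from h import *
t=load("top",0);s=load("scene",0)
def rect(name,P):
    P=P.astype(np.float32); r=cv2.minAreaRect(P[:,:2].copy()*1000); print(name,len(P),"c",np.round(r[0],1),"size",np.round(r[1],1),"ang",round(r[2],2),"z",np.median(P[:,2]).round(4), "mean",P[:,:2].mean(0).round(4))
for n,d in (("top",t),("scene",s)):
    w=cloud(d).reshape(-1,3)
    def box(x0,x1,y0,y1,z0,z1):
        m=(w[:,0]>x0)&(w[:,0]<x1)&(w[:,1]>y0)&(w[:,1]<y1)&(w[:,2]>z0)&(w[:,2]<z1); return w[m]
    print(n)
    rect("tall",box(.48,.62,-.25,-.15,.068,.086))
    rect("short",box(.48,.62,-.33,-.235,.04,.055))
    rect("platesrack",box(.48,.62,-.33,-.15,.086,.096))
    rect("ped",box(.50,.58,.08,.18,.025,.035))
    rect("bayplates",box(.48,.62,.08,.2,.1,.12))
    rect("brown",box(.56,.66,-.13,-.05,.06,.08))
    rect("foot",box(.40,.70,.05,.42,.007,.014))
    rect("grip",box(.42,.52,.31,.37,.06,.1))
    rect("trig",box(.44,.52,.28,.315,.06,.1))
    rect("beaker",box(.63,.74,-.03,.06,.03,.09))
# ray readings from crop: tin top corners at z=.078
print("tin corners",[rayz(t,u,v,.078).round(4) for u,v in ((326.5,187.5),(352.5,187.5),(352.5,205),(326.5,205))])
print("foot corners",[rayz(t,u,v,.010).round(4) for u,v in ((90.5,209),(211,194),(216,243.5),(100,257.5))])
print("ped corners",[rayz(t,u,v,.030).round(4) for u,v in ((178,213.5),(206.5,208.5),(209,228),(179,229.5))])
E
```

```text
top
tall 596 c [ 548.7 -198.5] size [73.3 44.4] ang 82.41 z 0.0783 mean [ 0.5476 -0.1999]
short 466 c [ 543.3 -273.5] size [65.2 44. ] ang 82.14 z 0.0482 mean [ 0.5424 -0.2751]
platesrack 130 c [ 544.1 -235.6] size [148.1  34.4] ang 82.81 z 0.0901 mean [ 0.5443 -0.2338]
ped 551 c [543.  132.7] size [59.9 70.1] ang 0.79 z 0.0304 mean [0.5467 0.131 ]
bayplates 144 c [544.1 132.5] size [49.5 61.9] ang 89.85 z 0.11 mean [0.5438 0.1326]
brown 523 c [612.9 -89.9] size [60.5 44.6] ang 38.02 z 0.0702 mean [ 0.6119 -0.0895]
foot 4066 c [543.4 249.9] size [135.4 328.9] ang 3.22 z 0.0105 mean [0.5422 0.2295]
grip 685 c [470.  345.7] size [99.5 27.5] ang 0.19 z 0.0882 mean [0.4724 0.3427]
trig 209 c [486.6 301.9] size [65.3  9. ] ang 0.49 z 0.0849 mean [0.4862 0.3006]
beaker 448 c [690.5  11.2] size [66.9 65.6] ang 89.51 z 0.0642 mean [0.6954 0.0113]
scene
tall 372 c [ 548.5 -196. ] size [79.6 45.1] ang 81.4 z 0.0776 mean [ 0.5504 -0.1962]
short 162 c [ 545.  -272.7] size [69.5 42.6] ang 80.5 z 0.0475 mean [ 0.5486 -0.2824]
platesrack 91 c [ 544.8 -232.7] size [150.1  34.2] ang 82.52 z 0.089 mea
[... 347 characters left out ...]
2548]
grip 806 c [470.  348.9] size [27.5 99.9] ang 89.92 z 0.0883 mean [0.4755 0.3519]
trig 252 c [486.6 305.4] size [ 8.6 66.4] ang 89.8 z 0.0843 mean [0.487  0.3067]
beaker 790 c [690.5  14. ] size [66.2 65.9] ang 12.88 z 0.0575 mean [0.6904 0.0128]
tin corners [array([ 0.5698, -0.1749,  0.078 ]), array([ 0.5625, -0.2324,  0.078 ]), array([ 0.5236, -0.2256,  0.078 ]), array([ 0.5308, -0.1686,  0.078 ])]
foot corners [array([0.6014, 0.3775, 0.01  ]), array([0.6017, 0.0889, 0.01  ]), array([0.4828, 0.0891, 0.01  ]), array([0.4844, 0.3601, 0.01  ])]
ped corners [array([0.5611, 0.1677, 0.03  ]), array([0.5645, 0.1008, 0.03  ]), array([0.5185, 0.0995, 0.03  ]), array([0.5237, 0.1685, 0.03  ])]
```

Candidates: tall tin in the rack's stall at top px (340,197), with its top at z=78 mm as expected (8+70). The short tin is at (368,197) with its top at 48 mm. The brown look-alike is at (286,178). I choose (340,197); the scene crop at (212,160) confirms the higher grey box.

```bash
cat >> h.py <<'E'
from scipy.spatial.transform import Rotation as Ro
def yawdesc():
    s=sensors.read_state();R=Ro.from_rotvec(s["tool_rot"]).as_matrix()
    return s,R,np.degrees(np.arctan2(R[1,1],R[0,1]))
def goal(pos,yaw=None):
    s,R,y=yawdesc()
    d=np.array(pos)-s["ee_pos"]
    print("t",round(s["t"],2),"tcp",s["ee_pos"].round(4),"yaw(tool y)",round(y,2),"q6",s["q"][5].round(2),"F",s["contact_force"].round(1),"w",round(s["gripper_width"],4))
    print(" shift cm now-axes",(R.T@d*100).round(2), "tilt z",R[:,2].round(3))
    if yaw is not None:
        # want tool z down, tool y at yaw
        a=np.radians(yaw);Y=np.array([np.cos(a),np.sin(a),0]);Z=np.array([0,0,-1.]);X=np.cross(Y,Z);G=np.c_[X,Y,Z]
        print(" turn deg tool",np.degrees(Ro.from_matrix(R.T@G).as_rotvec()).round(2)," shift after turn",(G.T@d*100).round(2))
E
python3 - <<'E'
from h import *
goal([.548,-.199,.17],-7.4)
s=load("scene",0);t=load("top",0)
for d in(t,s):
    w=cloud(d).reshape(-1,3)
    m=(w[:,0]>.36)&(w[:,0]<.5)&(w[:,1]>.325)&(w[:,1]<.37)&(w[:,2]>.05)&(w[:,2]<.1)
    P=w[m]; 
    h,e=np.histogram(P[:,0],np.arange(.36,.501,.005)); print([(round(x,3),int(n)) for x,n in zip(e,h) if n])
E
```

```text
t 0.1 tcp [0.1566 0.4745 0.2499] yaw(tool y) 71.73 q6 1.57 F [ 0.8 -0.4 -0. ] w 0.0856
 shift cm now-axes [-58.28 -51.68   8.04] tilt z [-0.    -0.001 -1.   ]
 turn deg tool [-5.000e-02  4.000e-02  7.913e+01]  shift after turn [-61.75  47.49   7.99]
[(np.float64(0.415), 13), (np.float64(0.42), 18), (np.float64(0.425), 19), (np.float64(0.43), 24), (np.float64(0.435), 39), (np.float64(0.44), 34), (np.float64(0.445), 36), (np.float64(0.45), 43), (np.float64(0.455), 33), (np.float64(0.46), 44), (np.float64(0.465), 37), (np.float64(0.47), 33), (np.float64(0.475), 41), (np.float64(0.48), 35), (np.float64(0.485), 37), (np.float64(0.49), 38), (np.float64(0.495), 38)]
[(np.float64(0.415), 16), (np.float64(0.42), 23), (np.float64(0.425), 19), (np.float64(0.43), 9), (np.float64(0.435), 32), (np.float64(0.44), 41), (np.float64(0.445), 39), (np.float64(0.45), 51), (np.float64(0.455), 39), (np.float64(0.46), 50), (np.float64(0.465), 43), (np.float64(0.47), 39), (np.float64(0.475), 53), (np.float64(0.48), 44), (np.float64(0.485), 51), (np.float64(0.49), 43), (np.float64(0.495), 44)]
```

```bash
python3 -m creep '[[[-2.65,-2.35,0],[0,0,0],0],[[-2.65,-2.35,0],[0,0,0],0],[[-2.65,-2.35,0],[0,0,0],0],[[-2.65,-2.35,0],[0,0,0],0],[[-2.65,-2.35,0],[0,0,0],0],[[-2.65,-2.35,0],[0,0,0],0],[[-2.65,-2.35,0],[0,0,0],0],[[-2.65,-2.35,0],[0,0,0],0],[[-2.65,-2.35,0],[0,0,0],0],[[-2.65,-2.35,0],[0,0,0],0],[[-2.65,-2.35,0],[0,0,0],0]]'
python3 -m creep '[[[-2.65,-2.35,0],[0,0,0],0],[[-2.65,-2.35,0],[0,0,0],0],[[-2.65,-2.35,0],[0,0,0],0],[[-2.65,-2.35,0],[0,0,0],0],[[-2.65,-2.35,0],[0,0,0],0],[[-2.65,-2.35,0],[0,0,0],0],[[-2.65,-2.35,0],[0,0,0],0],[[-2.65,-2.35,0],[0,0,0],0],[[-2.65,-2.35,0],[0,0,0],0],[[-2.65,-2.35,0],[0,0,0],0]]'
python3 -c "
from h import *
goal([.548,-.199,.17],-7.4)"
```

```text
t: 1.02
ee_pos: [0.3528, 0.1362, 0.2503]
tool_rot: [-0.498, -3.102, -0.0]
contact_force: [0.3, 0.4, 0.7]
gripper_width: 0.0853
t: 1.85
ee_pos: [0.5309, -0.17, 0.2499]
tool_rot: [-0.499, -3.101, -0.0]
contact_force: [1.2, 0.6, 1.0]
gripper_width: 0.0853
t 1.85 tcp [ 0.5309 -0.17    0.2499] yaw(tool y) 71.72 q6 0.01 F [1.2 0.6 1. ] w 0.0853
 shift cm now-axes [-2.54 -2.21  7.99] tilt z [-0.  0. -1.]
 turn deg tool [-2.000e-02 -3.000e-02  7.912e+01]  shift after turn [-2.65  2.07  7.99]
```

```bash
python3 -m creep '[[[0,0,0],[0,0,6.6],0],[[0,0,0],[0,0,6.6],0],[[0,0,0],[0,0,6.6],0],[[0,0,0],[0,0,6.6],0],[[0,0,0],[0,0,6.6],0],[[0,0,0],[0,0,6.6],0],[[0,0,0],[0,0,6.6],0],[[0,0,0],[0,0,6.6],0],[[0,0,0],[0,0,6.6],0],[[0,0,0],[0,0,6.6],0],[[0,0,0],[0,0,6.6],0],[[0,0,0],[0,0,6.5],0]]'
python3 -c "
from h import *
goal([.548,-.199,.17],-7.4)"
```

```text
t: 2.85
ee_pos: [0.5303, -0.1682, 0.2499]
tool_rot: [-2.365, -2.067, 0.001]
contact_force: [-0.4, 0.1, -0.0]
gripper_width: 0.0856
t 2.85 tcp [ 0.5303 -0.1682  0.2499] yaw(tool y) -7.69 q6 1.4 F [-0.4  0.1 -0. ] w 0.0856
 shift cm now-axes [-2.82  2.17  7.99] tilt z [-0.001  0.    -1.   ]
 turn deg tool [-0.04 -0.01 -0.29]  shift after turn [-2.83  2.15  7.99]
```

```bash
python3 -m creep '[[[-1.4,1.1,2],[0,0,0],0],[[-1.4,1.05,2],[0,0,0],0],[[0,0,2],[0,0,0],0],[[0,0,2],[0,0,0],0],[[0,0,0],[0,0,0],0],[[0,0,0],[0,0,0],0]]'
python3 - <<'E'
from h import *
goal([.548,-.199,.055],-7.4)
crop(snap("top",1),"c1",280,140,410,240,6)
crop(snap("scene",1),"c2",150,80,270,200,5)
E
```

```text
t: 3.35
ee_pos: [0.5475, -0.1986, 0.1698]
tool_rot: [-2.358, -2.073, 0.002]
contact_force: [0.5, -0.9, 0.7]
gripper_width: 0.0852
t 3.35 tcp [ 0.5475 -0.1986  0.1698] yaw(tool y) -7.37 q6 1.35 F [ 0.5 -0.9  0.7] w 0.0852
 shift cm now-axes [-0.04  0.08 11.48] tilt z [-0.002  0.001 -1.   ]
 turn deg tool [-0.12 -0.03  0.03]  shift after turn [-0.04  0.05 11.48]
```

View pics/c1.png

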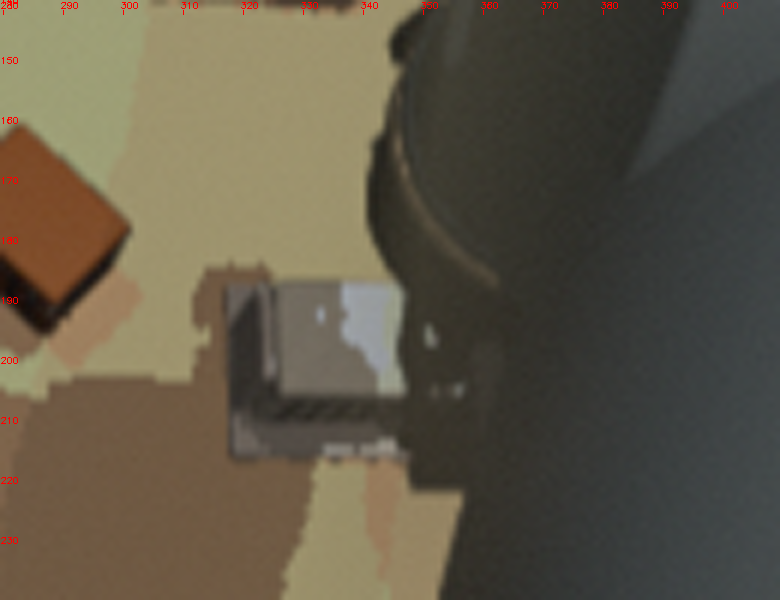

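View pics/c2.png

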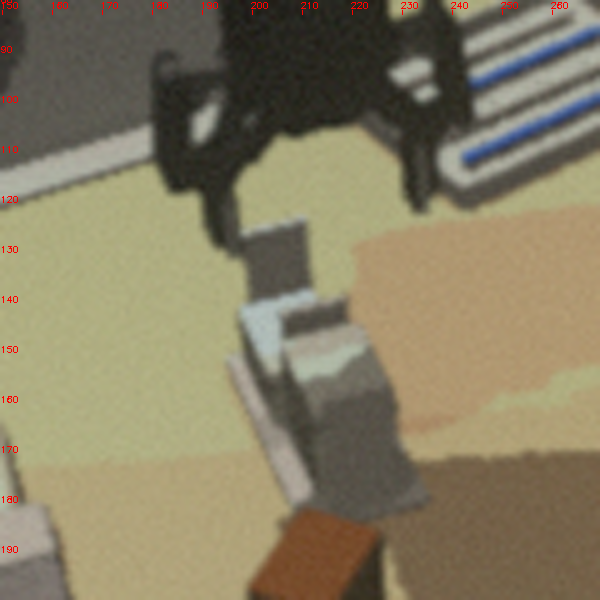

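Top view: the arm hides the rack right of px 345. Scene view: the fingers, tips at (197,128) and (233,118), hang either side over the tall tin at (212,155). I'm descending.

```bash
python3 -m creep '[[[0,0.05,1.5],[0,0,0],0],[[0,0,2],[0,0,0],0],[[0,0,2],[0,0,0],0],[[0,0,1.5],[0,0,0],0],[[0,0,1.5],[0,0,0],0],[[0,0,1],[0,0,0],0],[[0,0,1],[0,0,0],0],[[0,0,1],[0,0,0],0],[[0,0,0],[0,0,0],0],[[0,0,0],[0,0,0],0]]' 40
python3 -m creep '[[[0,0,0],[0,0,0],1],[[0,0,0],[0,0,0],1],[[0,0,0],[0,0,0],1],[[0,0,0],[0,0,0],1],[[0,0,0],[0,0,0],1],[[0,0,0],[0,0,0],1],[[0,0,0],[0,0,0],1],[[0,0,0],[0,0,0],1]]' 40
python3 -c "
from h import *
goal([.548,-.199,.055],-7.4)"
```

```text
t: 4.28
ee_pos: [0.5487, -0.1988, 0.0554]
tool_rot: [-2.359, -2.074, 0.0]
contact_force: [-0.5, -0.1, 0.4]
gripper_width: 0.0855
t: 4.95
ee_pos: [0.549, -0.199, 0.0559]
tool_rot: [2.359, 2.074, 0.001]
contact_force: [-0.7, 0.8, 6.6]
gripper_width: 0.0439
t 4.95 tcp [ 0.549  -0.199   0.0559] yaw(tool y) -7.37 q6 1.35 F [-0.7  0.8  6.6] w 0.0439
 shift cm now-axes [-0.01 -0.1   0.09] tilt z [ 0.001 -0.    -1.   ]
 turn deg tool [0.05 0.01 0.03]  shift after turn [-0.01 -0.1   0.09]
```

```bash
python3 -m creep '[[[0,0,-0.5],[0,0,0],1],[[0,0,-1],[0,0,0],1],[[0,0,-1.5],[0,0,0],1],[[0,0,-1.5],[0,0,0],1],[[0,0,-2],[0,0,0],1],[[0,0,-2],[0,0,0],1],[[0,0,-2],[0,0,0],1],[[0,0,-1.5],[0,0,0],1],[[0,0,0],[0,0,0],1],[[0,0,0],[0,0,0],1]]'
python3 - <<'E'
from h import *
goal([.46,-.05,.1],0)
crop(snap("scene",2),"c3",150,80,300,200,5)
E
```

```text
t: 5.78
ee_pos: [0.5491, -0.199, 0.1761]
tool_rot: [2.358, 2.073, 0.001]
contact_force: [0.4, 0.2, -3.9]
gripper_width: 0.0435
t 5.78 tcp [ 0.5491 -0.199   0.1761] yaw(tool y) -7.36 q6 1.35 F [ 0.4  0.2 -3.9] w 0.0435
 shift cm now-axes [ 13.64 -10.76   7.59] tilt z [ 0.002 -0.001 -1.   ]
 turn deg tool [ 0.09  0.03 -7.36]  shift after turn [14.9  -8.91  7.61]
```

View pics/c3.png

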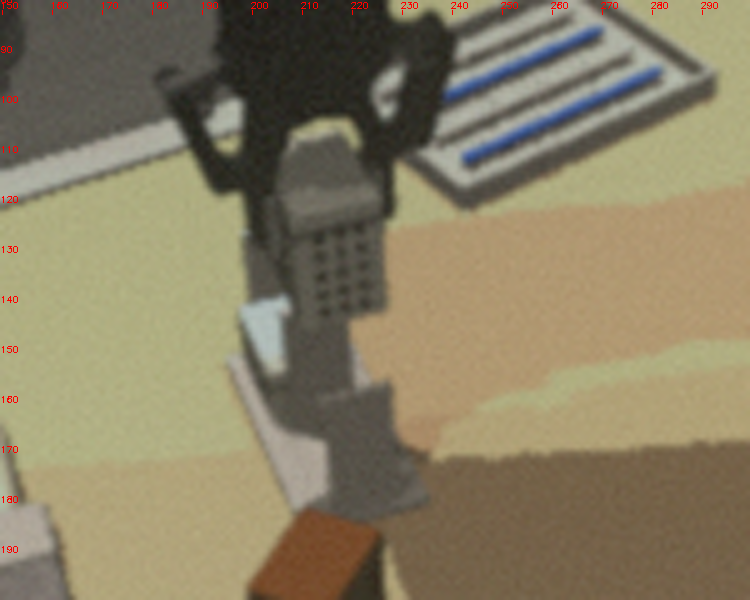

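The perforated tin hangs upright in the jaws (holes at px (220,135)), and the short tin is still in its stall at (203,148). Next I carry it to the free counter spot.

```bash
python3 -m creep '[[[1.7,-1.35,0],[0,0,0],1],[[1.7,-1.35,0],[0,0,0],1],[[1.7,-1.35,0],[0,0,0],1],[[1.7,-1.35,0],[0,0,0],1],[[1.7,-1.35,0],[0,0,0],1],[[1.7,-1.35,0],[0,0,0],1],[[1.7,-1.35,0],[0,0,0],1],[[1.74,-1.31,0],[0,0,0],1],[[0,0,2],[0,0,-3.7],1],[[0,0,2],[0,0,-3.66],1],[[0,0,2],[0,0,0],1],[[0,0,1.6],[0,0,0],1]]'
python3 -m creep '[[[0,0,1.5],[0,0,0],1],[[0,0,1.2],[0,0,0],1],[[0,0,0.8],[0,0,0],1],[[0,0,0.6],[0,0,0],1],[[0,0,0.4],[0,0,0],1],[[0,0,0.2],[0,0,0],1],[[0,0,0],[0,0,0],1]]'
python3 -c "
from h import *
goal([.46,-.05,.048],0)"
```

```text
t: 6.83
ee_pos: [0.4582, -0.0495, 0.097]
tool_rot: [-2.219, -2.221, 0.002]
contact_force: [0.3, 0.6, -2.6]
gripper_width: 0.0436
t: 7.42
ee_pos: [0.4594, -0.0498, 0.0522]
tool_rot: [-2.222, -2.221, 0.0]
contact_force: [-0.3, 0.3, -3.1]
gripper_width: 0.0432
t 7.42 tcp [ 0.4594 -0.0498  0.0522] yaw(tool y) -0.01 q6 1.46 F [-0.3  0.3 -3.1] w 0.0432
 shift cm now-axes [-0.02  0.06  0.42] tilt z [-0.  0. -1.]
 turn deg tool [-0.01 -0.   -0.01]  shift after turn [-0.02  0.06  0.42]
```

```bash
python3 -m creep '[[[0,0,0.2],[0,0,0],1],[[0,0,0.1],[0,0,0],1],[[0,0,0.1],[0,0,0],1],[[0,0,0],[0,0,0],1],[[0,0,0],[0,0,0],1]]'

```

```text
t: 7.83
ee_pos: [0.4595, -0.0498, 0.0484]
tool_rot: [2.222, 2.221, 0.0]
contact_force: [-0.8, 0.1, -3.7]
gripper_width: 0.0439
```

```bash
python3 -m creep '[[[0,0,0.1],[0,0,0],1],[[0,0,0],[0,0,0],1],[[0,0,0],[0,0,0],1]]'
python3 -m creep '[[[0,0,0.1],[0,0,0],1],[[0,0,0],[0,0,0],1],[[0,0,0],[0,0,0],1]]'
```

```text
t: 8.08
ee_pos: [0.4597, -0.0498, 0.0479]
tool_rot: [2.221, 2.221, 0.001]
contact_force: [-5.0, 1.3, 10.6]
gripper_width: 0.0436
t: 8.33
ee_pos: [0.4597, -0.0498, 0.0478]
tool_rot: [2.221, 2.221, 0.001]
contact_force: [-12.6, 0.5, 36.7]
gripper_width: 0.0435
```

```bash
python3 -m creep '[[[0,0,-0.1],[0,0,0],1],[[0,0,0],[0,0,0],1],[[0,0,0],[0,0,0],0],[[0,0,0],[0,0,0],0],[[0,0,0],[0,0,0],0],[[0,0,0],[0,0,0],0],[[0,0,-0.5],[0,0,0],0],[[0,0,-1.5],[0,0,0],0],[[0,0,-2.5],[0,0,0],0],[[0,0,-2.5],[0,0,0],0],[[0,0,-2],[0,0,0],0]]'
python3 - <<'E'
from h import *
goal([.46,-.05,.1],90)
crop(snap("scene",3),"c4",180,100,350,260,4.5)
crop(snap("top",3),"c5",220,180,320,280,6)
E
```

```text
t: 9.25
ee_pos: [0.4597, -0.0498, 0.1393]
tool_rot: [2.221, 2.221, 0.001]
contact_force: [1.4, 0.4, 1.5]
gripper_width: 0.0853
t 9.25 tcp [ 0.4597 -0.0498  0.1393] yaw(tool y) -0.0 q6 1.46 F [1.4 0.4 1.5] w 0.0853
 shift cm now-axes [-0.02  0.03  3.93] tilt z [ 0.001 -0.    -1.   ]
 turn deg tool [ 3.e-02  4.e-02 -9.e+01]  shift after turn [-0.03 -0.02  3.93]
```

View pics/c4.png

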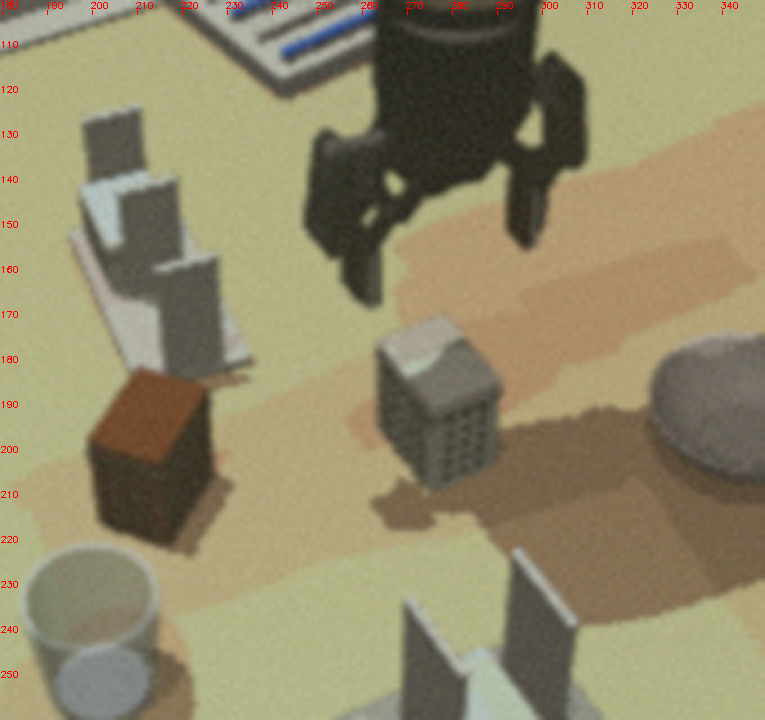

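The tin stands upright on the counter at px (275,190), clear of everything, with the rack's short tin untouched. I'll measure its centre before regrasping.

```bash
python3 - <<'E'
from h import *
for n in("scene","top"):
    w=cloud(load(n,3)).reshape(-1,3)
    m=(abs(w[:,0]-.46)<.05)&(abs(w[:,1]+.05)<.06)&(w[:,2]>.062)&(w[:,2]<.078);P=w[m]
    if len(P)>20: print(n,len(P),cv2.minAreaRect((P[:,:2]*1000).astype(np.float32)),np.median(P[:,2]))
E
```

```text
scene 363 ((461.36724853515625, -46.854248046875), (62.145042419433594, 45.71500015258789), 88.56175994873047) 0.06952690119423778
```

```bash
python3 -m creep '[[[0,0,0],[0,0,-7],0],[[0,0,0],[0,0,-7],0],[[0,0,0],[0,0,-7],0],[[0,0,0],[0,0,-7],0],[[0,0,0],[0,0,-7],0],[[0,0,0],[0,0,-7],0],[[0,0,0],[0,0,-7],0],[[0,0,0],[0,0,-7],0],[[0,0,0],[0,0,-7],0],[[0,0,0],[0,0,-7],0],[[0,0,0],[0,0,-7],0],[[0,0,0],[0,0,-7],0]]'
python3 -m creep '[[[0,0,0],[0,0,-6],0],[[0,0,0],[0,0,0],0]]'
python3 -c "
from h import *
goal([.46,-.05,.045],90)"
```

```text
t: 10.35
ee_pos: [0.4592, -0.0497, 0.1369]
tool_rot: [-0.155, -3.137, -0.0]
contact_force: [-0.2, 0.3, 0.2]
gripper_width: 0.0854
t: 10.52
ee_pos: [0.4593, -0.0497, 0.1369]
tool_rot: [0.008, -3.141, -0.0]
contact_force: [-0.2, 0.2, 0.8]
gripper_width: 0.0853
t 10.52 tcp [ 0.4593 -0.0497  0.1369] yaw(tool y) 90.3 q6 -0.11 F [-0.2  0.2  0.8] w 0.0853
 shift cm now-axes [-0.08 -0.03  9.19] tilt z [-0.001  0.    -1.   ]
 turn deg tool [ 0.   -0.03  0.3 ]  shift after turn [-0.07 -0.03  9.19]
```

```bash
python3 -m creep '[[[0,0,1.5],[0,0,0.3],0],[[0,0.1,2],[0,0,0],0],[[0,0,1.5],[0,0,0],0],[[0,0,1],[0,0,0],0],[[0,0,1],[0,0,0],0],[[0,0,1],[0,0,0],0],[[0,0,1],[0,0,0],0],[[0,0,0],[0,0,0],0],[[0,0,0],[0,0,0],0]]'
python3 -m creep '[[[0,0,0],[0,0,0],1],[[0,0,0],[0,0,0],1],[[0,0,0],[0,0,0],1],[[0,0,0],[0,0,0],1],[[0,0,0],[0,0,0],1],[[0,0,0],[0,0,0],1]]' 40
python3 -c "
from h import *
goal([.46,-.05,.045],90)"
```

```text
t: 11.27
ee_pos: [0.459, -0.0487, 0.047]
tool_rot: [-0.012, -3.14, -0.0]
contact_force: [-0.6, 0.2, -0.0]
gripper_width: 0.0853
t: 11.77
ee_pos: [0.4599, -0.0489, 0.048]
tool_rot: [0.009, 3.14, -0.0]
contact_force: [-0.0, -0.3, 5.0]
gripper_width: 0.0595
t 11.77 tcp [ 0.4599 -0.0489  0.048 ] yaw(tool y) 89.65 q6 -0.1 F [-0.  -0.3  5. ] w 0.0595
 shift cm now-axes [-0.01 -0.11  0.3 ] tilt z [ 0.001 -0.    -1.   ]
 turn deg tool [-0.01  0.06 -0.35]  shift after turn [-0.01 -0.11  0.3 ]
```

```bash
python3 -m creep '[[[0,0,-0.5],[0,0,0],1],[[0,0,-1.5],[0,0,0],1],[[0,0,-2.5],[0,0,0],1],[[0,0,-2.5],[0,0,0],1],[[0,0,-2.5],[0,0,0],1],[[0,0,-2.5],[0,0,0],1],[[0,0,-2.5],[0,0,0],1],[[0,0,-1],[0,0,-0.35],1],[[0,0,0],[0,0,0],1]]'
python3 -c "
from h import *
goal([.544,.134,.20],90)"
```

```text
t: 12.52
ee_pos: [0.4607, -0.0489, 0.2045]
tool_rot: [-0.002, 3.138, -0.001]
contact_force: [-0.5, 0.5, -2.4]
gripper_width: 0.0595
t 12.52 tcp [ 0.4607 -0.0489  0.2045] yaw(tool y) 90.06 q6 -0.11 F [-0.5  0.5 -2.4] w 0.0595
 shift cm now-axes [-8.35 18.28  0.47] tilt z [ 0.004 -0.    -1.   ]
 turn deg tool [-0.02  0.22  0.06]  shift after turn [-8.33 18.29  0.45]
```

```bash
python3 -m creep '[[[-1,2.2,0],[0,0,0],1],[[-1,2.2,0],[0,0,0],1],[[-1,2.2,0],[0,0,0],1],[[-1,2.2,0],[0,0,0],1],[[-1,2.2,0],[0,0,0],1],[[-1,2.2,0],[0,0,0],1],[[-1,2.2,0],[0,0,0],1],[[-0.8,1.8,0],[0,0,0],1],[[-0.53,1.1,0],[0,0,0],1],[[0,0,0],[0,0,0],1],[[0,0,0],[0,0,0],1]]'
python3 - <<'E'
from h import *
goal([.544,.134,.20],90)
crop(snap("scene",4),"c6",220,150,400,320,4)
crop(snap("top",4),"c7",80,160,260,300,4)
E
```

```text
t: 13.43
ee_pos: [0.5422, 0.1342, 0.2011]
tool_rot: [0.002, -3.14, 0.001]
contact_force: [-0.3, -0.3, -2.6]
gripper_width: 0.0599
t 13.43 tcp [0.5422 0.1342 0.2011] yaw(tool y) 90.09 q6 0.24 F [-0.3 -0.3 -2.6] w 0.0599
 shift cm now-axes [-0.18 -0.02  0.11] tilt z [-0.002 -0.001 -1.   ]
 turn deg tool [-0.04 -0.1   0.08]  shift after turn [-0.18 -0.02  0.11]
```

View pics/c6.png

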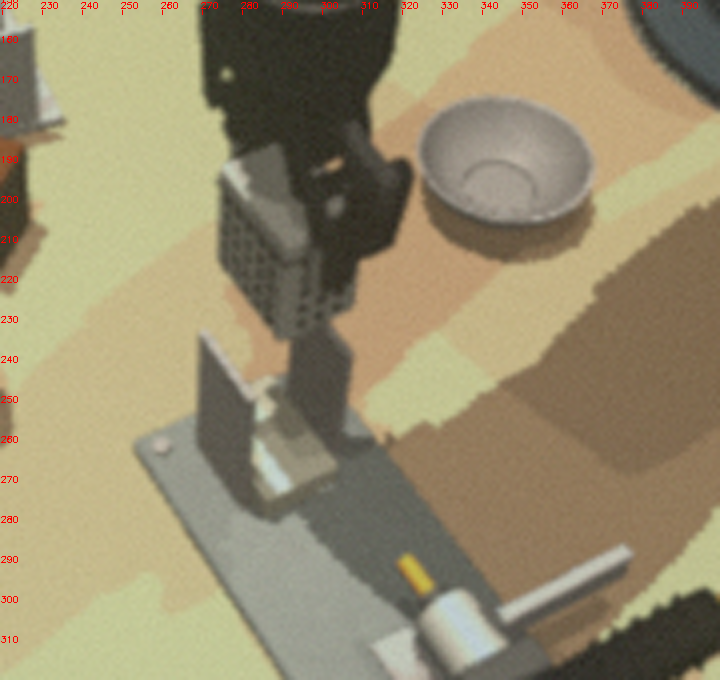

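View pics/c7.png

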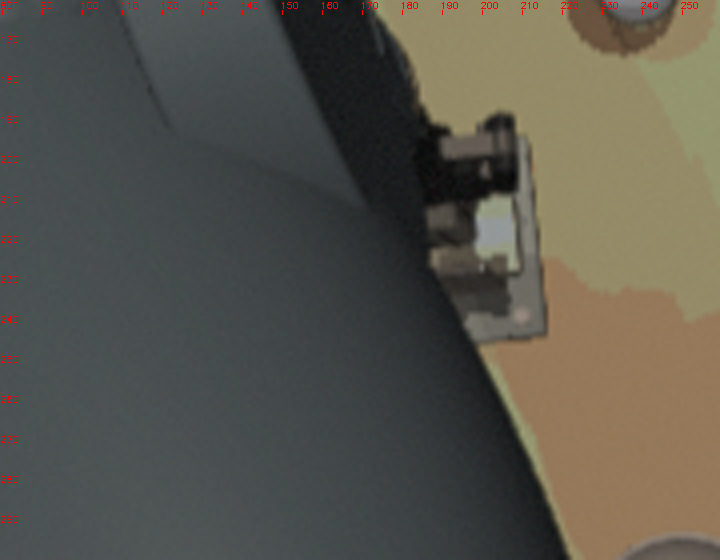

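```bash
python3 - <<'E'
from h import *
w=cloud(load("scene",4))
# tin +x face: left face px region (222..232? ) sample
for u,v in ((280,205),(284,212),(278,215),(288,222)): print(w[v,u].round(4))
P=w.reshape(-1,3)
m=(abs(P[:,0]-.544)<.05)&(abs(P[:,1]-.134)<.035)&(P[:,2]>.1)&(P[:,2]<.115);Q=P[m]
print(cv2.minAreaRect((Q[:,:2]*1000).astype(np.float32)))
m=(abs(P[:,0]-.544)<.028)&(abs(P[:,1]-.134)<.034)&(P[:,2]>.15)&(P[:,2]<.235);Q=P[m]
m=(Q[:,2]>.215)&(Q[:,2]<.23)
print(cv2.minAreaRect((Q[m][:,:2]*1000).astype(np.float32)),Q[m][:,2].max())
F=Q[(Q[:,0]>.555)&(Q[:,2]<.215)]; print("+x face",len(F),np.median(F[:,0]),np.polyfit(F[:,1],F[:,0],1))
E
```

```text
[0.5646 0.129  0.2054]
[0.5643 0.1432 0.1998]
[0.5653 0.1253 0.1737]
[0.5642 0.1583 0.1869]
((543.8458862304688, 135.87449645996094), (51.86579513549805, 63.82536697387695), 88.72650909423828)
((544.0443115234375, 134.14678955078125), (42.40172576904297, 66.61373138427734), 0.18380257487297058) 0.22954974457577246
+x face 444 0.5642406749019486 [-0.06402241  0.57256096]
```

```bash
python3 - <<'E'
from h import *
def fit(F):
    for _ in range(4):
        A=np.c_[F[:,1:],np.ones(len(F))];c=np.linalg.lstsq(A,F[:,0],rcond=None)[0];r=F[:,0]-A@c;F=F[abs(r)<2*r.std()+1e-5]
    return len(F),c.round(4),r.std().round(4),"xmid",np.median(F[:,0]).round(4)
P=cloud(load("scene",4)).reshape(-1,3)
b=lambda x0,x1,y0,y1,z0,z1:P[(P[:,0]>x0)&(P[:,0]<x1)&(P[:,1]>y0)&(P[:,1]<y1)&(P[:,2]>z0)&(P[:,2]<z1)]
print("tin",fit(b(.553,.575,.107,.158,.165,.215)))
print("plate+x outer",fit(b(.565,.585,.115,.155,.045,.1)))
P=cloud(load("scene",0)).reshape(-1,3)
print("plate0",fit(b(.565,.585,.115,.155,.045,.1)))
E
```

```text
tin (233, array([0.0015, 0.0032, 0.5637]), np.float64(0.0004), 'xmid', np.float64(0.5645))
plate+x outer (151, array([ 0.006 , -0.0015,  0.5742]), np.float64(0.0004), 'xmid', np.float64(0.5749))
plate0 (140, array([-0.0045, -0.0016,  0.5755]), np.float64(0.0003), 'xmid', np.float64(0.5749))
```

```bash
python3 -m creep '[[[-0.15,0,1],[0,0,0],1],[[0,0,1.5],[0,0,0],1],[[0,0,1],[0,0,0],1],[[0,0,0.5],[0,0,0],1],[[0,0,0],[0,0,0],1],[[0,0,0],[0,0,0],1]]'
python3 -c "
from h import *
goal([.5438,.134,.078],90)"
```

```text
t: 14.03
ee_pos: [0.544, 0.134, 0.1623]
tool_rot: [0.001, -3.141, 0.0]
contact_force: [-0.1, -0.1, -2.0]
gripper_width: 0.0597
t 14.03 tcp [0.544  0.134  0.1623] yaw(tool y) 90.03 q6 0.24 F [-0.1 -0.1 -2. ] w 0.0597
 shift cm now-axes [ 0.02 -0.    8.43] tilt z [-0. -0. -1.]
 turn deg tool [-0.01 -0.02  0.03]  shift after turn [ 0.02 -0.    8.43]
```

```bash
python3 -m creep '[[[0,0,0.5],[0,0,0],1],[[0,0,0.7],[0,0,0],1],[[0,0,0.8],[0,0,0],1],[[0,0,0.8],[0,0,0],1],[[0,0,0.2],[0,0,0],1],[[0,0,0],[0,0,0],1]]'
python3 -m creep '[[[0,0,0.8],[0,0,0],1],[[0,0,1],[0,0,0],1],[[0,0,1],[0,0,0],1],[[0,0,0.8],[0,0,0],1],[[0,0,0.6],[0,0,0],1],[[0,0,0.4],[0,0,0],1],[[0,0,0.2],[0,0,0],1],[[0,0,0],[0,0,0],1]]'
python3 -c "
from h import *
goal([.5438,.134,.078],90)"
```

```text
t: 14.53
ee_pos: [0.5436, 0.1342, 0.1313]
tool_rot: [0.001, -3.14, 0.001]
contact_force: [0.4, 0.5, -1.7]
gripper_width: 0.0595
t: 15.2
ee_pos: [0.544, 0.1342, 0.0839]
tool_rot: [0.001, -3.141, 0.0]
contact_force: [-0.7, -0.0, -1.5]
gripper_width: 0.0595
t 15.2 tcp [0.544  0.1342 0.0839] yaw(tool y) 90.04 q6 0.24 F [-0.7 -0.  -1.5] w 0.0595
 shift cm now-axes [ 0.02 -0.02  0.59] tilt z [-0. -0. -1.]
 turn deg tool [-0.01 -0.03  0.04]  shift after turn [ 0.02 -0.02  0.59]
```

```bash
python3 -m creep '[[[0,0,0.2],[0,0,0],1],[[0,0,0.15],[0,0,0],1],[[0,0,0.1],[0,0,0],1],[[0,0,0],[0,0,0],1],[[0,0,0],[0,0,0],1]]'
python3 -m creep '[[[0,0,0.1],[0,0,0],1],[[0,0,0],[0,0,0],1],[[0,0,0],[0,0,0],1]]'

```

```text
t: 15.62
ee_pos: [0.5442, 0.1343, 0.0799]
tool_rot: [-0.001, 3.142, 0.0]
contact_force: [0.0, -0.7, -2.2]
gripper_width: 0.0595
t: 15.87
ee_pos: [0.5442, 0.1343, 0.0788]
tool_rot: [-0.001, 3.142, 0.0]
contact_force: [0.8, 0.9, -2.8]
gripper_width: 0.0594
```

```bash
python3 -m creep '[[[0,0,0.1],[0,0,0],1],[[0,0,0],[0,0,0],1],[[0,0,0],[0,0,0],1]]'
python3 -m creep '[[[0,0,0.05],[0,0,0],1],[[0,0,0],[0,0,0],1],[[0,0,0],[0,0,0],1]]'

```

```text
t: 16.12
ee_pos: [0.5443, 0.1343, 0.0781]
tool_rot: [-0.001, 3.141, 0.0]
contact_force: [-1.5, 1.4, 3.6]
gripper_width: 0.0598
t: 16.37
ee_pos: [0.5443, 0.1343, 0.078]
tool_rot: [-0.001, 3.141, 0.0]
contact_force: [-4.2, -1.2, 13.0]
gripper_width: 0.0594
```

Contact came at TCP z = 0.078, exactly the predicted seat. I release, rise and check.

```bash
python3 -m creep '[[[0,0,0],[0,0,0],0],[[0,0,0],[0,0,0],0],[[0,0,0],[0,0,0],0],[[0,0,0],[0,0,0],0],[[0,0,0],[0,0,0],0],[[0,0,-0.5],[0,0,0],0],[[0,0,-1.5],[0,0,0],0],[[0,0,-2.5],[0,0,0],0],[[0,0,-2.5],[0,0,0],0],[[0,0,-2.5],[0,0,0],0],[[0,0,-1],[0,0,0],0]]'
python3 - <<'E'
from h import *
goal([.475,.335,.18],90)
d=snap("scene",5);crop(d,"c8",220,150,420,330,3.7)
P=cloud(d).reshape(-1,3)
m=(abs(P[:,0]-.544)<.024)&(abs(P[:,1]-.134)<.045)&(P[:,2]>.09)&(P[:,2]<.106);Q=P[m]
print(cv2.minAreaRect((Q[:,:2]*1000).astype(np.float32)),np.median(Q[:,2]))
E
```

```text
t: 17.28
ee_pos: [0.5452, 0.1346, 0.186]
tool_rot: [-0.001, 3.138, 0.002]
contact_force: [-0.0, 0.8, 0.1]
gripper_width: 0.0855
t 17.28 tcp [0.5452 0.1346 0.186 ] yaw(tool y) 90.04 q6 0.24 F [-0.   0.8  0.1] w 0.0855
 shift cm now-axes [ 7.01 20.05  0.59] tilt z [ 0.004  0.001 -1.   ]
 turn deg tool [0.06 0.22 0.04]  shift after turn [ 7.02 20.04  0.6 ]
((544.757568359375, 135.8038330078125), (62.14842224121094, 43.3656120300293), 88.94798278808594) 0.09980147624117489
```

View pics/c8.png

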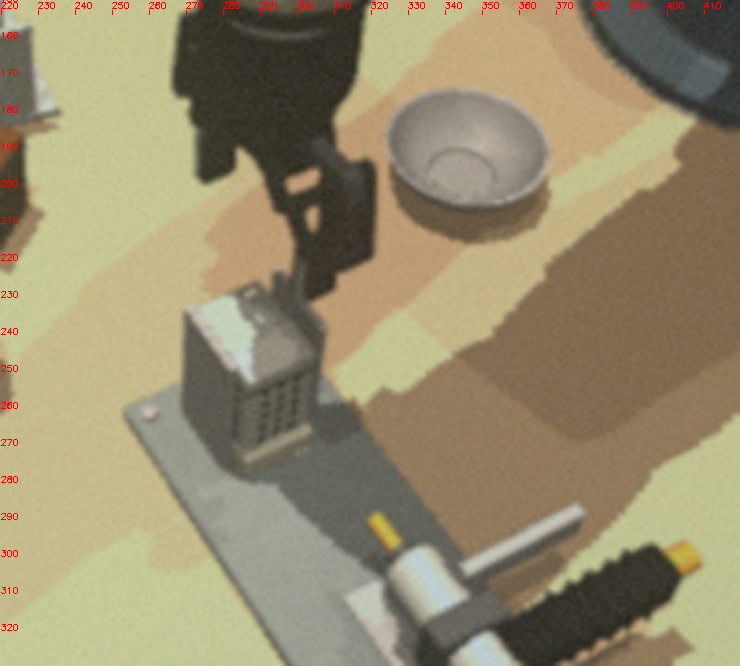

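The tin stands seated in the bay: top at 0.0998, centre agreeing with the plates' centre to under 1 mm in the same view. Next is the gun. I'll go over the grip, descend open, then feel the grip's +y face.

```bash
python3 -m creep '[[[0.7,2,0],[0,0,0],0],[[0.7,2,0],[0,0,0],0],[[0.7,2,0],[0,0,0],0],[[0.7,2,0],[0,0,0],0],[[0.7,2,0],[0,0,0],0],[[0.7,2,0],[0,0,0],0],[[0.7,2,0],[0,0,0],0],[[0.7,2,0],[0,0,0],0],[[0.7,2,0],[0,0,0],0],[[0.7,1.95,0],[0,0,0],0],[[0,0,0],[0,0,0],0],[[0,0,0],[0,0,0],0]]' 20
python3 - <<'E'
from h import *
goal([.475,.335,.075],90)
d=snap("scene",6);crop(d,"c9",280,210,440,384,3.4)
E
```

```text
t: 18.33
ee_pos: [0.4734, 0.3342, 0.1815]
tool_rot: [0.004, -3.141, 0.001]
contact_force: [0.3, 0.6, 0.4]
gripper_width: 0.0855
t 18.33 tcp [0.4734 0.3342 0.1815] yaw(tool y) 90.14 q6 0.61 F [0.3 0.6 0.4] w 0.0855
 shift cm now-axes [-0.16  0.09 10.65] tilt z [-0.001 -0.001 -1.   ]
 turn deg tool [-0.04 -0.05  0.14]  shift after turn [-0.16  0.08 10.65]
```

View pics/c9.png

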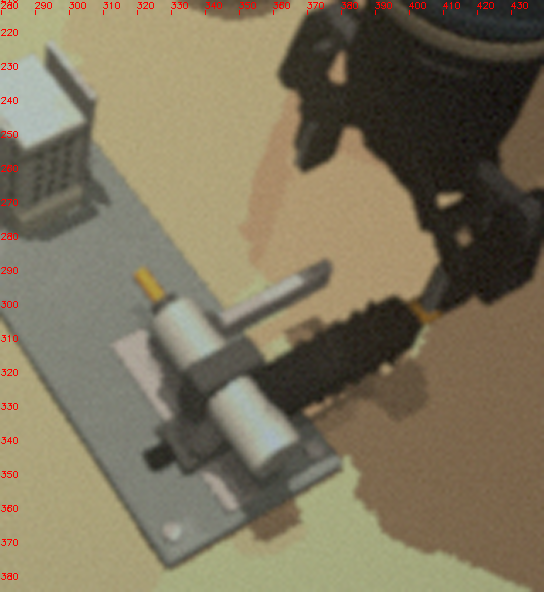

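The jaws straddle the trigger (px (355,275)) and the grip ((385,310)) from above. I'm descending in stages.

```bash
python3 -m creep '[[[-0.16,0.08,1.5],[0,0,0.14],0],[[0,0,2],[0,0,0],0],[[0,0,1.5],[0,0,0],0],[[0,0,0.8],[0,0,0],0],[[0,0,0.5],[0,0,0],0],[[0,0,0],[0,0,0],0]]'
python3 -m creep '[[[0,0,0.5],[0,0,0],0],[[0,0,0.6],[0,0,0],0],[[0,0,0.8],[0,0,0],0],[[0,0,0.8],[0,0,0],0],[[0,0,0.8],[0,0,0],0],[[0,0,0.6],[0,0,0],0],[[0,0,0.25],[0,0,0],0],[[0,0,0],[0,0,0],0]]'
```

```text
t: 18.88
ee_pos: [0.4755, 0.3338, 0.1186]
tool_rot: [-0.004, -3.141, 0.001]
contact_force: [0.0, -1.2, 0.3]
gripper_width: 0.0851
t: 19.55
ee_pos: [0.4752, 0.3343, 0.075]
tool_rot: [-0.003, -3.141, 0.001]
contact_force: [0.4, -0.2, 0.3]
gripper_width: 0.0854
```

```bash
python3 -m creep '[[[0,-0.5,0],[0,0,0],0],[[0,-0.4,0],[0,0,0],0],[[0,-0.3,0],[0,0,0],0],[[0,0,0],[0,0,0],0],[[0,0,0],[0,0,0],0]]'
for i in 1; do python3 -m creep '[[[0,-0.1,0],[0,0,0],0],[[0,0,0],[0,0,0],0],[[0,-0.1,0],[0,0,0],0],[[0,0,0],[0,0,0],0]]'; done
python3 -m creep '[[[0,-0.1,0],[0,0,0],0],[[0,0,0],[0,0,0],0]]'
python3 -m creep '[[[0,-0.1,0],[0,0,0],0],[[0,0,0],[0,0,0],0]]'
```

```text
t: 19.97
ee_pos: [0.4758, 0.3223, 0.0761]
tool_rot: [0.003, 3.141, 0.0]
contact_force: [0.3, 1.0, -0.6]
gripper_width: 0.0855
t: 20.3
ee_pos: [0.4756, 0.3205, 0.0758]
tool_rot: [-0.003, -3.142, 0.0]
contact_force: [0.4, -0.4, -0.2]
gripper_width: 0.0856
t: 20.47
ee_pos: [0.4755, 0.3194, 0.0758]
tool_rot: [-0.003, -3.142, 0.0]
contact_force: [0.8, 0.6, -0.0]
gripper_width: 0.0852
t: 20.63
ee_pos: [0.4756, 0.3184, 0.0758]
tool_rot: [-0.003, -3.142, 0.0]
contact_force: [0.7, -0.3, -0.0]
gripper_width: 0.0852
```

```bash
python3 -m creep '[[[0,-0.1,0],[0,0,0],0],[[0,0,0],[0,0,0],0]]'
python3 -m creep '[[[0,-0.1,0],[0,0,0],0],[[0,0,0],[0,0,0],0]]'
python3 -m creep '[[[0,-0.05,0],[0,0,0],0],[[0,0,0],[0,0,0],0]]'
```

```text
t: 20.8
ee_pos: [0.4756, 0.3178, 0.0758]
tool_rot: [-0.002, -3.142, -0.001]
contact_force: [-0.3, 3.9, -0.1]
gripper_width: 0.0854
t: 20.97
ee_pos: [0.4756, 0.3177, 0.0758]
tool_rot: [-0.002, -3.142, -0.004]
contact_force: [0.2, 11.9, -4.3]
gripper_width: 0.0854
t: 21.13
ee_pos: [0.4756, 0.3176, 0.0758]
tool_rot: [-0.001, -3.142, -0.005]
contact_force: [1.3, 15.1, -6.9]
gripper_width: 0.0859
```

Contact came at TCP y=0.3178, so the grip's middle is at 0.3475 (vision gave 0.347). The squeeze centre is therefore at 0.3395. I'm centring there.

```bash
python3 -m creep '[[[0,0.4,0],[0,0,0],0],[[0,0.7,0],[0,0,0],0],[[0,0.7,0],[0,0,0],0],[[0,0.56,0],[0,0,0],0],[[0,0,0],[0,0,0],0],[[0,0,0],[0,0,0],0]]'
python3 -c "
from h import *
goal([.475,.3395,.075],90)"
```

```text
t: 21.63
ee_pos: [0.4755, 0.3399, 0.0757]
tool_rot: [-0.002, -3.142, 0.0]
contact_force: [-0.5, 0.4, -0.1]
gripper_width: 0.0859
t 21.63 tcp [0.4755 0.3399 0.0757] yaw(tool y) 89.94 q6 0.62 F [-0.5  0.4 -0.1] w 0.0859
 shift cm now-axes [ 0.05 -0.04  0.07] tilt z [-0. -0. -1.]
 turn deg tool [-0.01 -0.   -0.06]  shift after turn [ 0.05 -0.04  0.07]
```

```bash
python3 -m creep '[[[0,0,0],[0,0,0],1],[[0,0,0],[0,0,0],1],[[0,0,0],[0,0,0],1],[[0,0,0],[0,0,0],1],[[0,0,0],[0,0,0],1],[[0,0,0],[0,0,0],1],[[0,0,0],[0,0,0],1],[[0,0,0],[0,0,0],1]]' 40
python3 - <<'E'
from h import *
goal([.475,.3395,.075],90)
d=snap("scene",7);crop(d,"c10",280,210,440,384,3.4)
E
```

```text
t: 22.3
ee_pos: [0.4757, 0.3388, 0.0762]
tool_rot: [0.004, 3.141, -0.002]
contact_force: [-2.4, -5.3, 7.7]
gripper_width: 0.0431
t 22.3 tcp [0.4757 0.3388 0.0762] yaw(tool y) 89.86 q6 0.62 F [-2.4 -5.3  7.7] w 0.0431
 shift cm now-axes [0.07 0.07 0.12] tilt z [ 0.    -0.001 -1.   ]
 turn deg tool [-0.05  0.02 -0.14]  shift after turn [0.07 0.07 0.12]
```

View pics/c10.png

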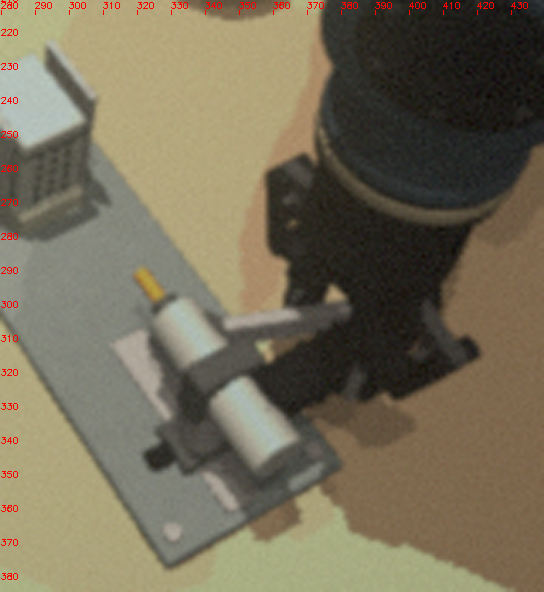

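```bash
python3 - <<'E'
from h import *
for k in (0,7):
    d=load("scene",k);P=cloud(d).reshape(-1,3);px=d["pixels"].reshape(-1,3).astype(int)
    m=(P[:,0]>.45)&(P[:,0]<.52)&(P[:,1]>.285)&(P[:,1]<.338)&(P[:,2]>.080)&(P[:,2]<.0885)&(px.sum(1)>240)
    Q=P[m]
    for x0 in np.arange(.45,.52,.01):
        q=Q[(Q[:,0]>=x0)&(Q[:,0]<x0+.01)]
        if len(q)>3: print(k,round(x0+.005,3),len(q),q[:,1].min().round(4),np.median(q[:,1]).round(4),q[:,1].max().round(4))
E
python3 -m creep '[[[0,0,0],[0,0,0],1],[[0,0,0],[0,0,0],1],[[0,0,0],[0,0,0],1]]' 70
```

```text
0 0.455 19 0.3018 0.3067 0.3378
0 0.465 23 0.3012 0.3059 0.3371
0 0.475 25 0.302 0.3062 0.3368
0 0.485 27 0.3016 0.3068 0.3375
0 0.495 24 0.3012 0.3062 0.3366
0 0.505 32 0.3011 0.3066 0.3376
0 0.515 23 0.301 0.3061 0.3371
7 0.465 13 0.3187 0.3266 0.3323
7 0.485 13 0.3043 0.3217 0.3252
7 0.495 23 0.3141 0.3193 0.3229
7 0.505 29 0.3107 0.3166 0.3206
7 0.515 30 0.3072 0.3133 0.3367
t: 22.6
ee_pos: [0.4757, 0.3391, 0.0764]
tool_rot: [0.004, 3.141, -0.001]
contact_force: [-2.9, -3.6, 10.0]
gripper_width: 0.0418
```

```bash
python3 - <<'E'
from h import *
d=snap("scene",8);P=cloud(d).reshape(-1,3);px=d["pixels"].reshape(-1,3).astype(int)
m=(P[:,0]>.45)&(P[:,0]<.53)&(P[:,1]>.3)&(P[:,1]<.336)&(P[:,2]>.080)&(P[:,2]<.0885)&(px.sum(1)>240)
Q=P[m]; A=Q[:,:2]
for _ in range(4):
    c=np.polyfit(A[:,0],A[:,1],1);r=A[:,1]-np.polyval(c,A[:,0]);A=A[abs(r)<2*r.std()]
print(c,np.polyval(c,.475),np.arctan(c[0]),len(A))
goal([.475,.3395,.075],90)
E
python3 -m creep '[[[0,0,0],[0,0,0],1],[[0,0,0],[0,0,0],1],[[0,0,0],[0,0,0],1]]' 100
```

```text
[-0.32382469  0.47981273] 0.32599599870581497 -0.3131685051924017 132
t 22.65 tcp [0.4757 0.3391 0.0764] yaw(tool y) 89.86 q6 0.62 F [-3.7 -2.8 10.4] w 0.042
 shift cm now-axes [0.07 0.04 0.14] tilt z [ 0. -0. -1.]
 turn deg tool [-0.02  0.02 -0.14]  shift after turn [0.07 0.04 0.14]
t: 22.9
ee_pos: [0.4757, 0.3394, 0.0766]
tool_rot: [0.003, 3.141, 0.0]
contact_force: [-3.9, -0.8, 11.7]
gripper_width: 0.0408
```

```bash
python3 -m creep '[[[0,0,0],[0,0,0],1],[[0,0,0],[0,0,0],1],[[0,0,0],[0,0,0],1],[[0,0,0],[0,0,0],1],[[0,0,0],[0,0,0],1],[[0,0,0],[0,0,0],1],[[0,0,0],[0,0,0],1],[[0,0,0],[0,0,0],1],[[0,0,0],[0,0,0],1],[[0,0,0],[0,0,0],1],[[0,0,0],[0,0,0],1],[[0,0,0],[0,0,0],1]]' 90
python3 - <<'E'
from h import *
d=snap("scene",9);P=cloud(d).reshape(-1,3);px=d["pixels"].reshape(-1,3).astype(int)
m=(P[:,0]>.45)&(P[:,0]<.53)&(P[:,1]>.3)&(P[:,1]<.338)&(P[:,2]>.080)&(P[:,2]<.0885)&(px.sum(1)>240)
A=P[m][:,:2]
for _ in range(4):
    c=np.polyfit(A[:,0],A[:,1],1);r=A[:,1]-np.polyval(c,A[:,0]);A=A[abs(r)<2*r.std()]
print(c,np.polyval(c,.475),np.arctan(c[0]),len(A))
E
python3 -m creep '[[[0,0,0],[0,0,0],1],[[0,0,0],[0,0,0],1],[[0,0,0],[0,0,0],1],[[0,0,0],[0,0,0],1],[[0,0,0],[0,0,0],1],[[0,0,0],[0,0,0],1],[[0,0,0],[0,0,0],1],[[0,0,0],[0,0,0],1],[[0,0,0],[0,0,0],1],[[0,0,0],[0,0,0],1]]' 90
```

```text
t: 23.9
ee_pos: [0.4757, 0.3394, 0.0766]
tool_rot: [0.003, 3.141, 0.0]
contact_force: [-4.0, -1.8, 12.6]
gripper_width: 0.0411
[-0.3311248   0.48365131] 0.32636702532136963 -0.3197615628815947 128
t: 24.78
ee_pos: [0.4757, 0.3394, 0.0766]
tool_rot: [0.003, 3.141, 0.0]
contact_force: [-3.8, -0.9, 12.8]
gripper_width: 0.0406
```

The trigger's slope (0.31–0.32 rad) and mid position (y 0.326) did not change between 70 and 90 N with the opening under 42 mm, so it is on its stop. Held about 2 s; I release and clear.

```bash
python3 -m creep '[[[0,0,0],[0,0,0],0],[[0,0,0],[0,0,0],0],[[0,0,0],[0,0,0],0],[[0,0,0],[0,0,0],0],[[0,0,0],[0,0,0],0],[[0,-0.35,0],[0,0,0],0],[[0,0,0],[0,0,0],0]]' 40
python3 -m creep '[[[0,0,-0.5],[0,0,0],0],[[0,0,-1],[0,0,0],0],[[0,0,-1.5],[0,0,0],0],[[0,0,-2],[0,0,0],0],[[0,0,-2.5],[0,0,0],0],[[0,0,-2.5],[0,0,0],0],[[0,0,-2.5],[0,0,0],0],[[0,0,-2],[0,0,0],0],[[2,0,0],[0,0,0],0],[[2,0,0],[0,0,0],0],[[0,0,0],[0,0,0],0],[[0,0,0],[0,0,0],0]]'
python3 - <<'E'
from h import *
d=snap("scene",10);cv2.imwrite("pics/s10.png",d["pixels"][:,:,::-1])
P=cloud(d).reshape(-1,3)
for n,(x0,x1,y0,y1,z0,z1) in dict(trig=(.44,.52,.28,.32,.06,.1),tin=(.52,.568,.09,.18,.09,.106),short=(.48,.62,-.33,-.235,.04,.055),beaker=(.63,.74,-.03,.06,.03,.09)).items():
    Q=P[(P[:,0]>x0)&(P[:,0]<x1)&(P[:,1]>y0)&(P[:,1]<y1)&(P[:,2]>z0)&(P[:,2]<z1)]
    print(n,cv2.minAreaRect((Q[:,:2]*1000).astype(np.float32)),np.median(Q[:,2]))
goal([0,0,0])
E
```

```text
t: 25.37
ee_pos: [0.4757, 0.3358, 0.076]
tool_rot: [0.003, 3.141, 0.0]
contact_force: [0.6, -0.4, -0.1]
gripper_width: 0.0854
t: 26.37
ee_pos: [0.4352, 0.3364, 0.2221]
tool_rot: [0.001, 3.14, 0.001]
contact_force: [0.4, 0.0, -0.8]
gripper_width: 0.0851
trig ((486.3418884277344, 305.39483642578125), (8.744627952575684, 67.08937072753906), 89.40492248535156) 0.08447128255525542
tin ((545.000244140625, 136.6496124267578), (61.37830352783203, 44.069915771484375), 89.01387023925781) 0.09982889198415804
short ((552.7606811523438, -277.4737548828125), (77.26687622070312, 38.574195861816406), 54.57532501220703) 0.047163212228424144
beaker ((690.6378173828125, 13.90694808959961), (69.0798110961914, 64.62574005126953), 68.4327392578125) 0.058160292242559225
t 26.42 tcp [0.4358 0.3364 0.2218] yaw(tool y) 89.93 q6 0.66 F [ 0.  -0.1 -0.6] w 0.085
 shift cm now-axes [ 43.56 -33.7   22.11] tilt z [ 0.001  0.001 -1.   ]
```

View pics/s10.png

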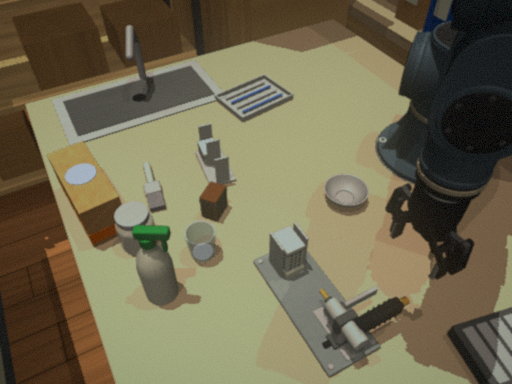

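The tin stands in the bay at (288,250), the trigger is back at rest at (362,298), and the short tin (210,150) and beaker (201,240) are in place. The arm is clear, so I hand in.

```bash
python3 -c "
from workcell import job
print(job.hand_in())"
```

```text
the job is handed in; nothing more can be done
None
```

The job is handed in, at about 26 s of the 70 s allowed. I took the tall tin from the rack by its 44 mm faces, set it on the counter, took it again by its end faces and lowered it onto the pedestal. I then felt for the grip, squeezed the trigger, held it about 2 s, let it go and moved clear.

**Last checks:**
- **Tin:** it stands upright, with its top at 99.8 mm (100 expected). Its centre was within about 1 mm of the side plates' centre in the same view.
- **Gun:** touch put the grip's middle at y = 0.3475, and the images gave 0.347.
- **Squeeze:** at 40 N the opening was 43.1 mm and the trigger looked a little short of home, so I raised the grip force to 70–100 N. The opening then went down to 41 mm and the trigger sat at about 0.32 rad, unchanged with more force. I took that as its stop, though the image slope reads slightly under the 0.33 rad given.
- **Afterwards:** the trigger was back at its rest position and the beaker had not moved.
- **Short tin:** in its stall and unmoved by eye. The fitted outline of it in the last picture was off, probably because it took in part of a rack plate, so I relied on the picture there.

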